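Return a used culture plate through the flap of the collection chute

ROBOT

A 6-joint arm with a two-finger parallel gripper is mounted at the origin on the work surface. World frame = base frame: x ahead of the robot, y to its left, z up, the work surface at z = 0. Lengths are in m, angles in degrees, forces in N, time in s.
With the tool pointing down it reaches from about 0.3 to 1 m from the base axis. Payload 5.1 kg.
Tool frame: the origin (TCP) lies midway between the tips of the shut fingers; the grasp point (between the pads) lies bot.hold_point_z behind it (bot.hold_point_z is the distance from the TCP to the grasp point, in m); z points along the fingers, y is the line along which they close (so a half turn about z gives the same grasp; the last joint's range is limited). The gripper opens to 95 mm and grips with 3 to 60 N. Pads are 20 mm wide; open, the fingers measure 119 mm over their backs; the gripper's body (75 mm by 180 mm) begins 59 mm behind the grasp point.
Start: joints at [63.22, 7.093, 94.555, -0, 78.352, -4.733], TCP at [0.244, 0.602, 0.215] pointing down, gripper open.
Joint ranges: [-149.61, 149.61], [-58.7, 133.49], [1.44, 155.28], [-77.14, 257.14], [18.33, 153.61], [-166.67, 166.67]. Speed limits (degrees/s): [147.25, 147.25, 180, 180, 180, 180].

INTERFACE

Orientations are given as [roll, pitch, yaw] about the fixed x, y, z axes, in that order (R = Rz(yaw) Ry(pitch) Rx(roll)).
In Python, from bench import bot gives the robot as it stands.
- The arm moves only by the tool play_rows, never from a script. Its argument "moves" is a list that holds one entry, the list of rows, each a list of 7 numbers: the turn, a rotation vector about the tool's x, y, z in rad, then the shift along the tool's x, y, z in mm, then the opening in per cent of the stroke, from 0 (shut) to 100 (fully open). In form: [[[rx, ry, rz, tx, ty, tz, claw], ...]]. A call has 1 to 20 rows; each row shifts and turns the commanded pose from where the row before left it, along the tool's axes as they then stand; what a row does not reach is not made up. A row lasts 1/8 s, in which the tool goes at most 62.5 mm and 10.7 degrees, less where a joint would pass 70% of its speed; a pose out of reach is approached as far as the arm can. A call with a gripper value outside its range is refused whole. The fingers move at their own pace and stop on an object; "newtons" is the grip in N (left out, the last holds). Time passes only in rows, so rows that do not move let the fingers close. It gives the time, the measured TCP pose, the force, the opening and the grip force at its end, in the units of the state.
- bot.read_state(): the state, without advancing time (a new reading comes with each control period).
- bot.snapshot(name): name is "scene" or "top"; returns a dict with "img" (400x640x3 uint8, blue, green, red), "camera_matrix" (3x3 intrinsics, pixels), "extrinsics" (4x4, takes a point from world to camera coordinates). Camera axes: x right, y down, z forward; pixel columns grow to the right and rows downward; lengths in m; the calibration is good to about 2 mm. A picture is of the moment at which its call begins. There is no depth.
- bot.hand_in(): hands the job in; it is judged then, once.
The state is a dict: "clock": time; "joint_positions": joint angles; "joint_vel": joint speeds; "joint_efforts": joint torques, N m; "eef_pos": TCP position; "tool_rot": TCP orientation; "contact_force": force on the tool from outside, world axes, zero at the start; "wrist_torque": the same for the moment, N m; "grip_width": opening from 0.0 (shut) to 1.0 (fully open); "finger_force": force on a finger pad.
Only numpy, scipy, OpenCV 4.12 (cv2) and the standard library are available. Lean on these libraries where they do the work, as an engineer would, in place of code of your own. Each camera call takes 0.05 s, during which the arm holds its last target. There are 200 camera calls.

TASK

Push the flat 24-well plate that lies on the chute's steel loading deck square through the doorway, so that it swings the hanging flap open and goes down the slide into the catch tray inside. Then draw back so that the flap falls shut behind it. Only push the plate along the deck with the fingers: do not pick it up or tip it up on the deck, and leave the bottles, pots and other things standing where they are.

Things in the scene. Friction and masses are not known exactly. Their poses are not given: they have to be found in the camera images.
- plate: White lidded 24-well plate: flat box 85.5 (own x) by 127.8 (own y) by 20 (z) mm, 60 to 120 g, loose on the loading deck. Its long sides face roughly to the doorway and the deck's front edge (turned up to 20 degrees, up to 30 mm off the doorway's middle line). Origin: centre of its underside.
- chute: White collection chute, fixed to the table. Origin: on the table below the middle of the flap. x points through the doorway into the chute, y to the left, z up. Loading deck: slippery polished steel (friction about 0.2), level, 70 mm above the table, 300 mm wide, from x = -190 mm to the sill edge at x = 30 mm, without rims.
- doorway (a point): Middle of the doorway at deck height (chute x = 0, y = 0, z = 70 mm; axes as the chute's). The doorway is 150 mm wide and 50 mm high; on each side of it stands a white front panel (x 0 to 8 mm, out to y = 150 mm either way, up to 128 mm above the table). A clear cover closes the top of the chute from x = 0 on, its top 132 mm above the table.
- sill (a point): Middle of the sill edge, 30 mm inside the doorway, at deck height. Here the level deck ends and a slippery slide drops at 35 degrees to the catch tray. Once the plate's middle is past this edge it tips over it and slides down by itself; before that it stays where it is.
- tray (a point): Centre of the catch tray's level floor inside the chute, 12 mm above the table, 179 mm beyond the doorway; the floor is 132 mm long (x 113 to 245 mm) and 150 mm wide.
- flap (a joint): Angle of the grey flap (142 mm wide, 47 mm long, 3 mm thick, 70 g) hanging in the doorway from a level 6 mm rod at chute x = 0, 122 mm above the table. 0 rad: hangs straight down, shut; grows as the lower edge swings inward, away from the deck, to at most 1.5. No spring: it opens at a touch (well under 1 N) and falls shut by its weight within a second.
- vial: Bystander: small amber vial, 26 mm across, 50 mm tall, standing on the deck about 30 mm in front of one of the front panels, beside the doorway. Origin: centre of its underside.
- pot: Bystander: squat grey screw pot, 34 mm across, 36 mm tall, on the deck on the other side of the doorway from the vial. Origin: centre of its underside.
- tipbox: Bystander: pipette tip box, 85 x 122 x 61 mm, on the table left of the chute. Origin: centre of its underside.
- reagent: Bystander: white bottle, 54 mm across, 95 mm tall, on the table left of the chute's housing. Origin: centre of its underside.
- beaker: Bystander: glass beaker, 68 mm across, 85 mm tall, on the table right of the chute's housing. Origin: centre of its underside.
- flask: Bystander: amber bottle, 66 mm across, 140 mm tall, on the table to the right. Origin: centre of its underside.
There are look-alikes about, which are no part of the job. Of the things like the plate, leave any that is blue or yellow; of the rest the larger one is meant.

How it is judged (in metres and radians):
On the way:
1. the plate, pushed along the deck, holds the flap swung open in the doorway (value of joint flap above 0.3 rad and x of plate in the frame of chute between -0.05 and 0.06 m and contact force between plate and flap above 0.005 N), for 0.1 s.
At the end, for the whole second after the job is handed in: The plate lies at rest, right way up (tilt under 0.7 rad, so it may lean on the foot of the slide), inside the chute with its middle more than 100 mm beyond the flap and under 50 mm above the table; the flap hangs shut (under 0.06 rad) (x of plate in the frame of chute between 0.1 and 0.245 m and y of plate in the frame of chute between -0.075 and 0.075 m and height (world z) of plate below 0.05 m and angle between plate's own z axis and vertical below 0.7 rad and linear speed of plate below 0.02 m/s and value of joint flap below 0.06 rad); the robot touches nothing.
It fails at once if the plate is lifted (its underside centre more than 25 mm above the deck) (z of plate in the frame of chute above 0.095 m).
It fails at once if the plate is tipped up on the deck (over 0.35 rad) before it is in the doorway (angle between plate's own z axis and vertical above 0.35 rad and x of plate in the frame of chute below -0.02 m).
It fails at once if the vial or the pot on the deck is moved more than 20 mm or tipped over (distance of any of vial, pot from where it was at the start of the episode above 0.02 m or angle between any of vial, pot's own z axis and vertical above 0.5 rad).
It fails at once if the tip box, reagent bottle, beaker or flask is moved more than 20 mm (distance of any of tipbox, reagent, beaker, flask from where it was at the start of the episode above 0.02 m).
It also fails if it takes over 61 s, if anything falls off the work surface, if the arm or the gripper's body presses on something with over 40 N, if the wrist force passes 120 N, or if a joint passes its speed limit or range.

## Working session

There is one attempt and no reset: what is moved stays moved. The work goes in short steps, Python scripts to look and compute and a tool call to move; the robot and the scene stay as the last step left them, time stands still between calls to the robot, and variables do not carry over. Pictures are saved under pics/ and viewed, at most 10 in all, crops included, and the job is handed in when it is done.

Besides the shell and the picture viewer there is one more tool, called after "Emit:" by a JSON object that holds its "op" and its "data", one argument or row to a line. play_rows: Moves the arm, as the interface text tells. Its arguments: {"type":"object","properties":{"moves":{"type":"array"},"newtons":{"type":"number"}},"required":["moves"]}

```bash
mkdir -p pics; python3 - <<'E'
from bench import bot
import cv2,numpy as np,pickle
d={}
for n in("scene","top"):
    s=bot.snapshot(n); d[n]=s; cv2.imwrite(f"pics/{n}0.png",s["img"]); print(n,np.round(s["camera_matrix"],1).tolist(),np.round(s["extrinsics"],3).tolist())
pickle.dump(d,open("d0.pkl","wb"))
print(bot.read_state(),bot.hold_point_z)
E
```

```text
scene [[369.7, 0.0, 314.5], [0.0, 369.7, 205.0], [0.0, 0.0, 1.0]] [[-0.733, 0.68, -0.018, 0.393], [0.483, 0.502, -0.718, -0.152], [-0.479, -0.535, -0.696, 1.24], [0.0, 0.0, 0.0, 1.0]]
top [[424.0, 0.0, 321.6], [0.0, 424.0, 205.4], [0.0, 0.0, 1.0]] [[0.016, -1.0, 0.024, -0.049], [-0.997, -0.018, -0.069, 0.52], [0.07, -0.023, -0.997, 1.198], [0.0, 0.0, 0.0, 1.0]]
{'clock': 0.1, 'joint_positions': array([ 6.32204197e+01,  7.12997026e+00,  9.46232748e+01, -2.28313024e-03,
        7.83516052e+01, -4.73101990e+00]), 'joint_vel': array([-0.03908218,  0.02697447, -0.28628935, -0.09735968, -0.09840231,
       -0.07882695]), 'joint_efforts': array([-1.05679790e-04, -4.18882906e+01, -3.61095393e+01,  7.77252065e-02,
        4.61643934e-02, -7.26435633e-05]), 'eef_pos': array([0.24377292, 0.60195393, 0.21353835]), 'tool_rot': array([-1.79895323e+02, -6.42019326e-03,  1.57951897e+02]), 'contact_force': array([-0.02460161,  0.93672053,  0.16716743]), 'wrist_torque': array([ 0.01581855, -0.06068791,  0.02782704]), 'finger_force': 0.0, 'grip_width': 0.997538741421738} 0.0188
```

View pics/top0.png

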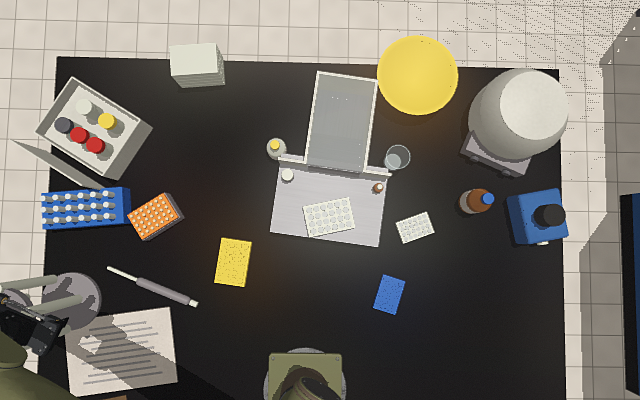

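View pics/scene0.png

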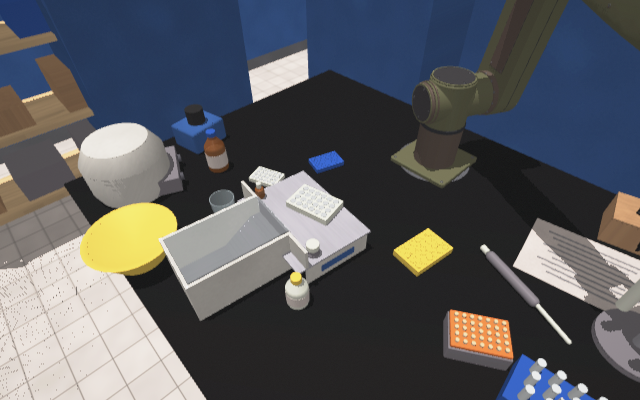

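Top view candidates:
- white plate on the deck, (329,217)
- smaller white plate on the table, (415,227)
- yellow plate, (233,262)
- blue plate, (389,294)

I choose the large white one on the deck. The pot is at (288,175) and the vial at (378,187). Next I measure the deck and the plate.

```bash
cat > h.py <<'E'
import numpy as np,cv2
def ray(s,uv,z):
    K,E=s["camera_matrix"],s["extrinsics"]; R,t=E[:3,:3],E[:3,3]
    uv=np.atleast_2d(uv).astype(float); d=np.c_[uv,np.ones(len(uv))]@np.linalg.inv(K).T@R; c=-R.T@t
    return c+d*((z-c[2])/d[:,2:])
def px(s,P):
    E=s["extrinsics"]; p=np.atleast_2d(P)@E[:3,:3].T+E[:3,3]; p=p@s["camera_matrix"].T; return p[:,:2]/p[:,2:]
E
python3 - <<'E'
import pickle;from h import *
s=pickle.load(open("d0.pkl","rb"))["top"]; im=s["img"]
b,g,r=[im[...,i].astype(int) for i in range(3)]
for p in [(360,210),(290,210),(310,205),(340,225),(285,157),(400,227),(340,120)]: print(p,im[p[1],p[0]])
hsv=cv2.cvtColor(im,cv2.COLOR_BGR2HSV)
c=im[145:255,260:440]; cv2.imwrite("pics/crop.png",cv2.resize(c,None,fx=4.4,fy=4.4,interpolation=cv2.INTER_CUBIC))
# white, slightly warm plate vs bluish steel
m=((b-r<4)&(g>140)).astype(np.uint8); m[:180]=0;m[245:]=0;m[:,:290]=0;m[:,370:]=0
m=cv2.morphologyEx(m,cv2.MORPH_CLOSE,np.ones((5,5)))
cs,_=cv2.findContours(m,0,1); k=max(cs,key=cv2.contourArea); q=cv2.minAreaRect(k); print("plate",q); bx=cv2.boxPoints(q); print(np.round(ray(s,bx,.09),4))
m=(im.min(2)>90).astype(np.uint8); m[:155]=0;m[255:]=0;m[:,:262]=0;m[:,392:]=0
cs,_=cv2.findContours(m,0,1); k=max(cs,key=cv2.contourArea); a=cv2.approxPolyDP(k,4,True)[:,0]; print(np.c_[a,np.round(ray(s,a,.07),3)])
E
```

```text
(360, 210) [199 199 202]
(290, 210) [195 197 199]
(310, 205) [226 241 242]
(340, 225) [212 217 215]
(285, 157) [191 192 194]
(400, 227) [218 235 236]
(340, 120) [156 161 160]
plate ((329.5, 212.0), (64.0, 79.0), 90.0)
[[ 0.583   0.0479  0.09  ]
 [ 0.5871 -0.1666  0.09  ]
 [ 0.4138 -0.168   0.09  ]
 [ 0.4105  0.0442  0.09  ]]
[[ 2.69e+02  1.55e+02  6.54e-01  1.08e-01  7.00e-02]
 [ 2.80e+02  1.63e+02  6.32e-01  7.70e-02  7.00e-02]
 [ 2.70e+02  2.31e+02  4.45e-01  1.00e-01  7.00e-02]
 [ 3.78e+02  2.46e+02  4.08e-01 -1.95e-01  7.00e-02]
 [ 3.91e+02  1.55e+02  6.61e-01 -2.30e-01  7.00e-02]
 [ 3.84e+02  1.59e+02  6.49e-01 -2.11e-01  7.00e-02]
 [ 3.86e+02  1.68e+02  6.24e-01 -2.16e-01  7.00e-02]
 [ 3.68e+02  1.66e+02  6.29e-01 -1.66e-01  7.00e-02]
 [ 3.68e+02  1.55e+02  6.60e-01 -1.66e-01  7.00e-02]]
```

View pics/crop.png

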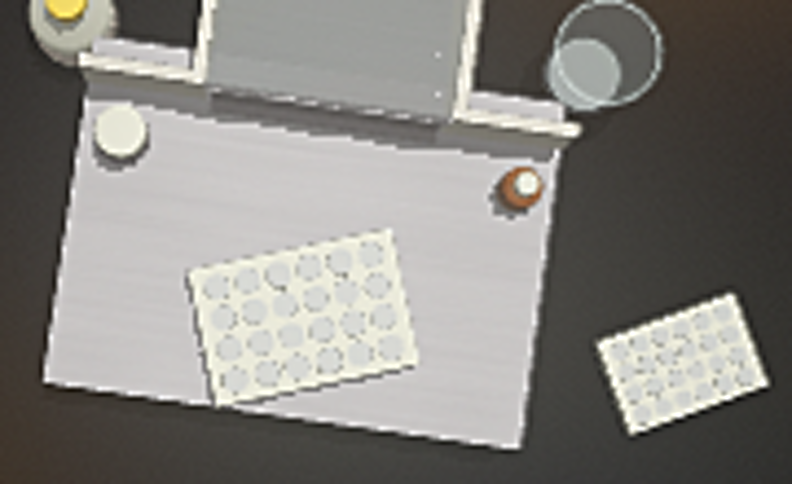

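The crop shows the white plate with corners (187,270), (392,230), (418,364), (216,405). The deck's front corners are at (43,382) and (520,448). The panel top runs from (78,65) to (578,135), with the pot on the left and the vial on the right. The smaller white plate is off the deck, which confirms the choice.

```bash
cat >> h.py <<'E'
def chute(c1,c2):  # left,right front deck corners
    y=(c1-c2)[:2]; y/=np.linalg.norm(y); x=np.array([y[1],-y[0]]); o=(c1+c2)[:2]/2+.19*x
    return o,x,y
E
python3 - <<'E'
import pickle;from h import *
s=pickle.load(open("d0.pkl","rb"))["top"]
f=lambda L:(np.array(L,float)+.5)/4.4-.5+[260,145]
D=ray(s,f([(43,382),(520,448)]),.07); o,x,y=chute(*D); print("width",np.linalg.norm(D[0]-D[1]),"origin",o,"yaw",np.degrees(np.arctan2(x[1],x[0])))
def loc(P): return np.round(np.c_[(P[:,:2]-o)@x,(P[:,:2]-o)@y]*1e3,1)
print("panel top", loc(ray(s,f([(78,65),(578,135)]),.128)))
P=ray(s,f([(187,270),(392,230),(418,364),(216,405)]),.09); print("plate",loc(P),loc(P).mean(0),np.linalg.norm(P-np.roll(P,1,0),axis=1), P.mean(0))
e=(P[1]+P[2]-P[0]-P[3]); print("plate long dir (-y) in chute deg",np.degrees(np.arctan2(e[:2]@x,-e[:2]@y)))
print("pot",loc(ray(s,f([(120,131)]),.106)),"vial",loc(ray(s,f([(526,184)]),.12)))
E
```

```text
width 0.299219361932971 origin [ 0.61382896 -0.06939807] yaw -6.943813927908344
panel top [[-1.000e-01  1.506e+02]
 [ 1.000e-01 -1.511e+02]]
plate [[-110.    70.4]
 [ -68.1  -51.1]
 [-147.6  -77.8]
 [-189.3   41.3]] [-128.75   -4.3 ] [0.08446624 0.12844143 0.0838439  0.1261683 ] [ 0.48549085 -0.05808744  0.09      ]
plate long dir (-y) in chute deg 19.17183092090427
pot [[-32.9 122. ]] vial [[ -32.4 -125.1]]
```

Emit:
{"op": "play_rows", "data": {
  "moves": [
    [[0,0,-0.132,0,0,0,75],[0,0,-0.132,0,0,0,75],[0,0,0,-15,-42,0,75],[0,0,0,-15,-42,0,75],[0,0,0,-15,-42,0,75],[0,0,0,-15,-42,0,75],[0,0,0,-15,-42,0,75],[0,0,0,-15,-42,0,75],[0,0,0,-15,-42,0,75],[0,0,0,-15,-42,0,75],[0,0,0,-15,-42,0,75],[0,0,0,-15,-42,0,75],[0,0,0,-15,-42,0,75],[0,0,0,-15,-42,0,75],[0,0,0,-15,-42,0,75],[0,0,0,-15,-42,0,75],[0,0,0,-15,-42,0,75],[0,0,0,0,0,0,75],[0,0,0,0,0,0,75]]
  ]
}}

```text
clock: 2.48
eef_pos: [0.3911, -0.0497, 0.2142]
tool_rot: [180.0, -0.1, 173.1]
contact_force: [-0.0, 0.3, -0.3]
grip_width: 0.748
finger_force: 0.0
```

Emit:
{"op": "play_rows", "data": {
  "moves": [
    [[0,0,0,0,0,40,75],[0,0,0,0,0,40,75],[0,0,0,0,0,36,75],[0,0,0,0,0,20,75],[0,0,0,-8,0,0,75],[0,0,0,-8,0,0,75],[0,0,0,-8,0,0,75],[0,0,0,-8,0,0,75],[0,0,0,-8,0,0,75],[0,0,0,-8,0,0,75],[0,0,0,-8,0,0,75],[0,0,0,0,0,0,75]]
  ]
}}

```text
clock: 3.98
eef_pos: [0.4476, -0.0569, 0.0787]
tool_rot: [180.0, -0.0, 173.1]
contact_force: [0.0, 0.5, -1.0]
grip_width: 0.752
finger_force: 0.0
```

```bash
python3 - <<'E'
from bench import bot;from h import *
s=bot.snapshot("top"); cv2.imwrite("pics/t1.png",cv2.resize(s["img"][145:255,260:440],None,fx=4.4,fy=4.4,interpolation=cv2.INTER_CUBIC))
E
```

```text
(no output)
```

View pics/t1.png

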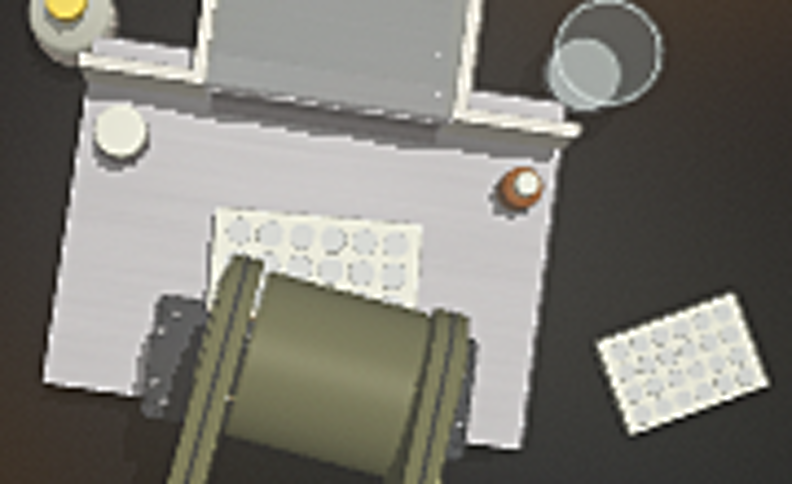

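The plate has nearly squared up: front corners at (216,207) and (420,226). I'll push 20 mm more to finish, then measure.

Emit:
{"op": "play_rows", "data": {
  "moves": [
    [[0,0,0,-5,0,0,75],[0,0,0,-5,0,0,75],[0,0,0,-5,0,0,75],[0,0,0,-5,0,0,75],[0,0,0,0,0,0,75]]
  ]
}}

```text
clock: 4.65
eef_pos: [0.4673, -0.0593, 0.0787]
tool_rot: [-180.0, 0.0, 173.1]
contact_force: [-0.4, -0.5, 0.3]
grip_width: 0.747
finger_force: 0.0
```

```bash
python3 - <<'E'
from bench import bot;from h import *
s=bot.snapshot("top"); cv2.imwrite("pics/t2.png",cv2.resize(s["img"][145:255,260:440],None,fx=4.4,fy=4.4,interpolation=cv2.INTER_CUBIC))
E
```

```text
(no output)
```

View pics/t2.png

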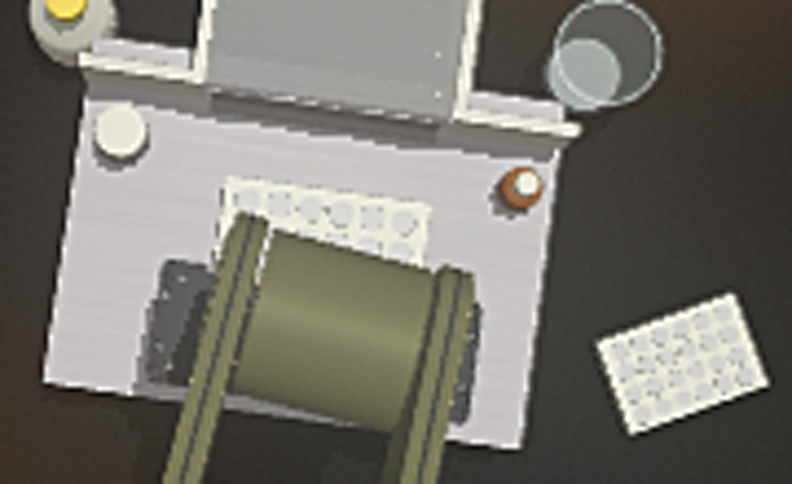

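Front corners are now (225,178) and (430,205).

```bash
python3 - <<'E'
import pickle;from h import *
s=pickle.load(open("d0.pkl","rb"))["top"]
f=lambda L:(np.array(L,float)+.5)/4.4-.5+[260,145]
o,x,y=chute(*ray(s,f([(43,382),(520,448)]),.07))
loc=lambda P: np.round(np.c_[(P[:,:2]-o)@x,(P[:,:2]-o)@y]*1e3,1)
print(loc(ray(s,f([(225,178),(430,205)]),.09)), loc(np.array([[.4673,-.0593,0]])))
# doorway jambs at panel top
print(loc(ray(s,f([(205,80),(455,118)]),.128)))
E
```

```text
[[-50.6  55.2]
 [-49.5 -72.2]] [[-146.7   -7.7]]
[[  1.6  74.5]
 [ -0.1 -76.7]]
```

Square to within 0.5°, but the plate's middle is at y = -8.5 mm. I'll nudge it from the right side with shut fingers.

Emit:
{"op": "play_rows", "data": {
  "moves": [
    [[0,0,0,10,0,0,75],[0,0,0,10,0,0,75],[0,0,0,0,0,-40,0],[0,0,0,0,0,-30,0],[0,0,0,-11,-31,0,0],[0,0,0,-11,-31,0,0],[0,0,0,-12,-30,0,0],[0,0,0,0,0,0,0],[0,0,0,0,0,0,0],[0,0,0,0,0,0,0],[0,0,0,0,0,30,0],[0,0,0,0,0,30,0],[0,0,0,0,0,10,0],[0,0,0,0,0,0,0]]
  ]
}}

```text
clock: 6.45
eef_pos: [0.4694, -0.1517, 0.0784]
tool_rot: [180.0, -0.1, 173.1]
contact_force: [-0.4, -0.2, 0.4]
grip_width: 0.004
finger_force: 0.0
```

Emit:
{"op": "play_rows", "data": {
  "moves": [
    [[0,0,0,-20,0,0,0],[0,0,0,-20,0,0,0],[0,0,0,0,6,0,0],[0,0,0,0,6,0,0],[0,0,0,0,4,0,0],[0,0,0,0,4,0,0],[0,0,0,0,3,0,0],[0,0,0,0,0,0,0],[0,0,0,0,-10,0,0],[0,0,0,0,-12,0,0],[0,0,0,0,0,-35,0],[0,0,0,0,0,-35,0],[0,0,0,35,0,0,75],[0,0,0,35,0,0,75],[0,0,0,25,0,0,75],[0,0,0,0,0,0,75]]
  ]
}}

```text
clock: 8.45
eef_pos: [0.4143, -0.1452, 0.1486]
tool_rot: [-180.0, 0.0, 173.0]
contact_force: [1.2, -0.5, -0.1]
grip_width: 0.365
finger_force: 0.0
```

```bash
python3 - <<'E'
from bench import bot;from h import *
s=bot.snapshot("top"); cv2.imwrite("pics/t3.png",cv2.resize(s["img"][145:255,260:440],None,fx=4.4,fy=4.4,interpolation=cv2.INTER_CUBIC))
E
```

```text
(no output)
```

View pics/t3.png

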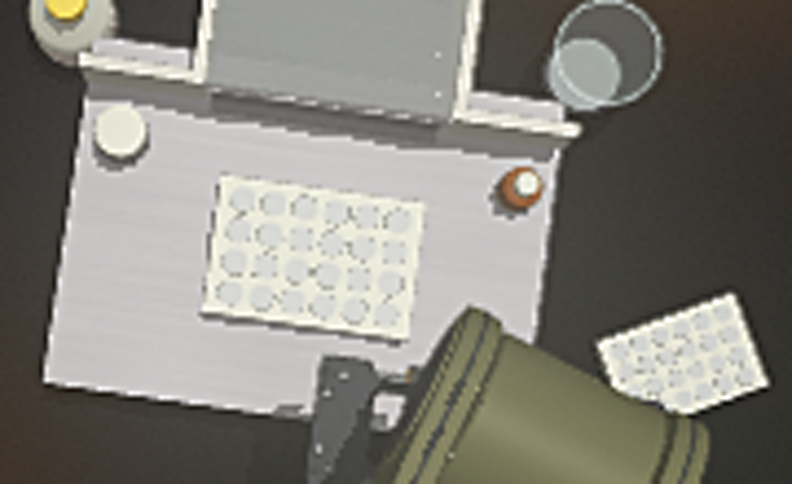

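The plate's top corners are (220,175), (424,203), (409,334) and (204,311). It is square and has shifted left.

```bash
python3 - <<'E'
import pickle;from h import *
s=pickle.load(open("d0.pkl","rb"))["top"]
f=lambda L:(np.array(L,float)+.5)/4.4-.5+[260,145]
o,x,y=chute(*ray(s,f([(43,382),(520,448)]),.07))
loc=lambda P: np.round(np.c_[(P[:,:2]-o)@x,(P[:,:2]-o)@y]*1e3,1)
q=loc(ray(s,f([(220,175),(424,203),(409,334),(204,311)]),.09));print(q,q.mean(0), loc(np.array([[.4143,-.1452,0]])))
E
```

```text
[[ -49.2   58.5]
 [ -48.8  -68.4]
 [-130.1  -69.9]
 [-133.5   56.5]] [-90.4    -5.825] [[-188.9  -99.4]]
```

Emit:
{"op": "play_rows", "data": {
  "moves": [
    [[0,0,0,0,31,0,75],[0,0,0,0,31,0,75],[0,0,0,0,31,0,75],[0,0,0,0,0,30,75],[0,0,0,0,0,30,75],[0,0,0,0,0,10,75],[0,0,0,-18,0,0,75],[0,0,0,-18,0,0,75],[0,0,0,-8,0,0,75],[0,0,0,-6,0,0,75],[0,0,0,-6,1,0,75],[0,0,0,-6,1,0,75],[0,0,0,-6,1,0,75],[0,0,0,-6,1,0,75],[0,0,0,-6,1,0,75],[0,0,0,-6,1,0,75],[0,0,0,0,0,0,75]]
  ]
}}

```text
clock: 10.62
eef_pos: [0.513, -0.0567, 0.0787]
tool_rot: [180.0, 0.0, 173.1]
contact_force: [-0.8, -0.2, 0.4]
grip_width: 0.749
finger_force: 0.0
```

```bash
python3 - <<'E'
from bench import bot;from h import *
s=bot.snapshot("top"); cv2.imwrite("pics/t4.png",cv2.resize(s["img"][145:255,260:440],None,fx=4.4,fy=4.4,interpolation=cv2.INTER_CUBIC))
E
```

```text
(no output)
```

View pics/t4.png

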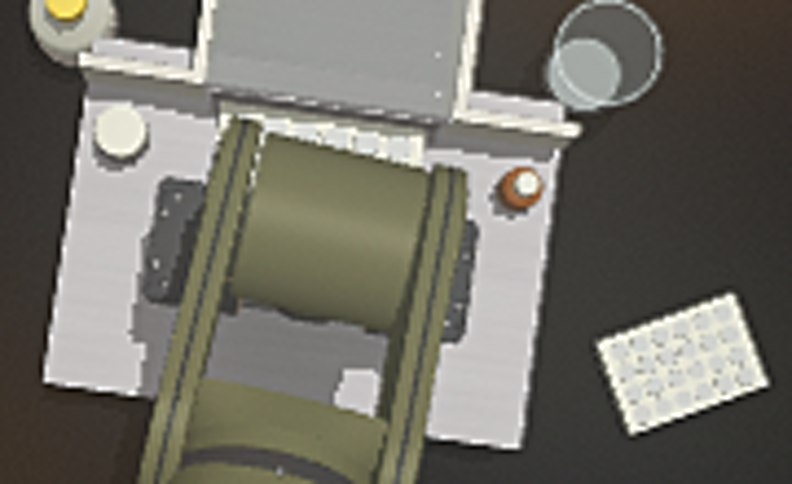

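The plate is square and, from its right edge near column 424, centred to about 1 mm. Pushing it through now.

Emit:
{"op": "play_rows", "data": {
  "moves": [
    [[0,0,0,-6,0,0,75],[0,0,0,-6,0,0,75],[0,0,0,-8,0,0,75],[0,0,0,-8,0,0,75],[0,0,0,-8,0,0,75],[0,0,0,-8,0,0,75],[0,0,0,-8,0,0,75],[0,0,0,-8,0,0,75],[0,0,0,-8,0,0,75],[0,0,0,-8,0,0,75],[0,0,0,-8,0,0,75],[0,0,0,0,0,0,75],[0,0,0,0,0,0,75]]
  ]
}}

```text
clock: 12.3
eef_pos: [0.5958, -0.0668, 0.0786]
tool_rot: [-180.0, -0.0, 173.1]
contact_force: [0.2, 0.5, 0.9]
grip_width: 0.751
finger_force: 0.0
```

```bash
python3 - <<'E'
from bench import bot;from h import *
s=bot.snapshot("top"); cv2.imwrite("pics/t5.png",cv2.resize(s["img"][60:255,260:440],None,fx=3,fy=3,interpolation=cv2.INTER_CUBIC))
E
```

```text
(no output)
```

View pics/t5.png

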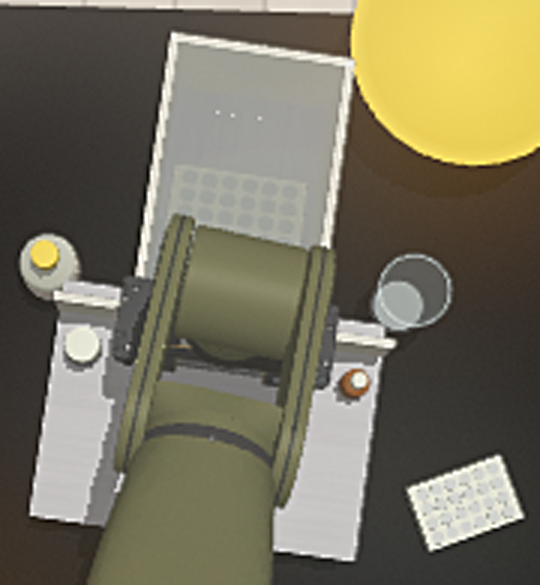

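The plate's front edge is at (172,165)–(305,183), well inside and on its way down. Drawing back.

Emit:
{"op": "play_rows", "data": {
  "moves": [
    [[0,0,0,15,0,0,75],[0,0,0,30,0,0,75],[0,0,0,40,0,0,75],[0,0,0,40,0,0,75],[0,0,0,40,0,0,75],[0,0,0,0,0,-40,75],[0,0,0,0,0,-40,75],[0,0,0,20,40,-20,75],[0,0,0,0,45,0,75],[0,0,0,0,45,0,75],[0,0,0,0,45,0,75],[0,0,0,0,0,0,75],[0,0,0,0,0,0,75],[0,0,0,0,0,0,75],[0,0,0,0,0,0,75],[0,0,0,0,0,0,75],[0,0,0,0,0,0,75]]
  ]
}}

```text
clock: 14.48
eef_pos: [0.4334, 0.1289, 0.1787]
tool_rot: [-180.0, 0.0, 173.0]
contact_force: [-1.1, -0.1, -0.5]
grip_width: 0.751
finger_force: 0.0
```

```bash
python3 - <<'E'
from bench import bot;from h import *
a=bot.snapshot("top")["img"];b=bot.snapshot("scene")["img"]
A=cv2.resize(a[60:255,260:440],None,fx=2.2,fy=2.2,interpolation=cv2.INTER_CUBIC);B=cv2.resize(b[150:320,150:380],(396,293),interpolation=cv2.INTER_CUBIC)
B=cv2.copyMakeBorder(B,0,A.shape[0]-293,0,0,0);cv2.imwrite("pics/t6.png",np.hstack([A,B]))
E
```

```text
(no output)
```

View pics/t6.png

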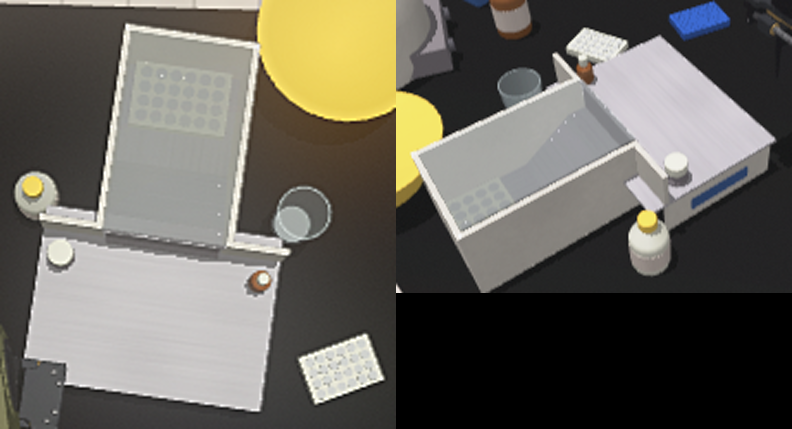

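The plate lies flat in the catch tray. In the top view it spans (130,62)–(232,135). The flap is shut, the bystanders have not moved, and the arm is clear.

```bash
python3 -c "
from bench import bot
print(bot.hand_in())"
```

```text
the job is handed in; nothing more can be done
None
```

I pushed the white 24-well plate square through the doorway and down into the catch tray. The last pictures show it lying flat there, with the flap shut behind it and the bystanders where they stood; I handed the job in at about 14.6 s, but the hand-in returned no verdict.

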